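Tip the pot of nuts into the empty tray

TASK

The tilting pot on the stand holds three big nuts, and a tray stands on each side of it; one tray already has ball bearings in it. Work the pot by its crank handle: tip it over towards the empty tray until all three nuts lie in that tray, then swing the pot back upright and let go. Do not touch the nuts, and leave the trays, the bearings and the other things where they are.

Things in the scene. Friction and masses are not known exactly. Their poses are not given: they have to be found in the camera images.
- stand: Grey steel stand fixed to the bench, turned by up to 9 degrees. Origin on the bench, below the middle of the pot; x runs along the pivot axis away from the robot, y to the left tray, z up. Posts 24 mm wide at x = -70 and +70 mm carry the pivot 145 mm above the bench; the front post goes on up to the work light.
- pivot (a point): Point on the pivot axis in the middle of the pot, 145 mm above the bench. The pivot axis is the stand's x axis.
- cradle (a joint): Angle of pot, yoke and crank about the pivot, rad: 0 = mouth up, positive = tipped to the stand's +y (left seen from the robot), negative = right; stops at +-2.25. Friction (0.15 N m, about 2 N at the handle) keeps it where it is left. The nuts slide out between about 1.5 and 2.1 rad.
- grip (a point): Point to grip on the crank handle: a black sleeve, 18 mm thick, 47 mm long, parallel to the pivot axis, pointing at the robot, free to turn on its pin; the point is 12 mm from its free end, 36 mm before the crank arm, 124 mm before (-x) the pivot point. At pot angle a it lies 70 sin(a) mm to +y of and 70 cos(a) mm above the pivot axis.
- mouth (a point): Centre of the mouth of the round aluminium pot: 72 mm wide at the foot, 100 mm at the mouth, 91 mm high, wall 3 mm, fixed in a yoke on the pivot. The mouth lies 60 mm from the pivot axis, straight above it with the pot upright; the pot's underside is 31 mm on the other side of the axis.
- sleeve: The black sleeve of the crank handle, 18 mm thick, 47 mm long. Origin at its middle, 11 mm nearer the crank arm than the grip point; it turns freely on its pin.
- tray_empty: The empty one of two like sheet-steel trays, 120 x 170 x 40 mm, wall 3 mm, loose, 0.6 kg. One stands on the left and one on the right of the stand, their near edges under the pot; which is which varies. Origin at the centre of its underside, z up, y along its long side.
- tray_full: The other tray, alike, with two ball bearings in it.
- bearing_big: Ball bearing, 62 mm across, 16 mm high, lying in the full tray. Origin at the centre of its underside.
- bearing_small: Ball bearing, 47 mm across, 14 mm high, lying in the full tray. Origin at the centre of its underside.
- nut_0: One of three like M16 steel nuts, 24 mm across the flats, 13 mm high, about 40 g, lying in the pot at the start. Origin at the centre of its underside.
- nut_1: One of three like M16 steel nuts, 24 mm across the flats, 13 mm high, about 40 g, lying in the pot at the start. Origin at the centre of its underside.
- nut_2: One of three like M16 steel nuts, 24 mm across the flats, 13 mm high, about 40 g, lying in the pot at the start. Origin at the centre of its underside.
- tape_roll: Bystander: roll of black tape, 62 mm across, 18 mm high, on the bench in front of the left tray. Origin at the centre of its underside.
- spark_plug: Bystander: spark plug, 70 mm long, 21 mm thick, on the bench in front of the right tray. Origin at its middle, on the bench.
- mug: Bystander: mug, 86 mm high, far to the left. Origin at the centre of its underside.
- light (a point): Middle of the underside of the flat work light (80 x 200 mm, 22 mm thick), 380 mm above the bench; it reaches from x = -130 to -50 mm of the stand. It overhangs the crank handle, so a hand cannot come straight down on the handle; coming from the robot's side, leaning 25 to 40 degrees from vertical, it has room.

How it is judged:
By the outcome, as a careful person would: the job done as asked, in the order asked, and still so for the second after the job is handed in, with the robot touching nothing.
It also fails if it takes over 58 s, if anything falls off the work surface, if the arm or the gripper's body presses on something with over 40 N, if the wrist force passes 120 N, or if a joint passes its speed limit or range.

ROBOT

A 7-joint arm with a two-finger parallel gripper is mounted at the origin on a cart in front of the work surface, level with it; the furniture and walls round the work are solid. World frame = base frame: x ahead of the robot, y to its left, z up, the work surface at z = 0. Lengths are in mm, angles in rad, forces in N, time in s.
With the tool pointing down it reaches from about 425 to 875 mm from the base axis. Payload 4.7 kg.
Tool frame: the origin (TCP) lies on the centre line of the jaws, within the pads' length; the fingertips stand 19 mm ahead of it and the grasp point (between the pads) is the TCP; z points along the fingers, y is the line along which they close (so a half turn about z gives the same grasp; the last joint's range is limited). The gripper opens to 85 mm and grips with 20 to 120 N. Pads are 22 mm wide; open, the fingers measure 114 mm over their backs; the gripper's body (76 mm by 85 mm) begins 54 mm behind the grasp point. The pads swing forward as they close: fully open they stand 13 mm farther back than shut.
Start: joints at [1.302, 0.321, -0.07, 1.45, 0.023, 1.371, -0.057], TCP at [181.359, -624.205, 250.349] pointing down, gripper open.
Joint ranges: [-2.86, 2.86], [-0.3, 2.09], [-1.38, 1.24], [0.06, 2.45], [-1.56, 4.7], [0.09, 2.05], [-2.69, 2.69]. Speed limits (rad/s): [2.57, 2.57, 3.14, 3.14, 3.14, 3.14, 3.14].

INTERFACE

Orientations are given as [roll, pitch, yaw] about the fixed x, y, z axes, in that order (R = Rz(yaw) Ry(pitch) Rx(roll)).
In Python, from cell import arm, viewer, workorder gives the robot as it stands.
- The arm moves only by the shell command python3 -m handwheel 'ROWS' [OPENING] [FORCE]. ROWS is JSON, a list of rows, each a list of 6 numbers: the shift along the tool's x, y, z in cm, then the turn, a rotation vector about the tool's x, y, z in degrees. In form: [[tx, ty, tz, rx, ry, rz], ...]. A call has 1 to 20 rows; each row is the pose to reach, as a shift and turn from the pose commanded when the call began, along the tool's axes at that moment; what a row does not reach only later rows make up. A row lasts 1/10 s, in which the tool goes at most 50 mm and 8.59 degrees, less where a joint would pass 70% of its speed; a pose out of reach is approached as far as the arm can. A call with a gripper value outside its range is refused whole. OPENING is the finger opening in cm, from 0 to 8.54, set as the call begins (- or left out, the last holds). The fingers move at their own pace and stop on an object; FORCE is the grip in N (left out, the last holds). Time passes only in rows, so rows that repeat a pose let the fingers close. It gives the time, the measured TCP pose, the force, the opening and the grip force at its end, in the units of the state.
- arm.observe(): the state, without advancing time (a new reading comes with each control period).
- viewer.get_image(name): name is "scene" or "top"; returns a dict with "img" (480x640x3 uint8, blue, green, red), "range_z" (480x640 float32, mm along the optical axis (not along the pixel's ray), 0 where there is no reading), "K" (3x3 intrinsics, pixels), "R" (3x3) and "t" (3): a world point X has camera coordinates R X + t. Camera axes: x right, y down, z forward; pixel columns grow to the right and rows downward; lengths in mm; the calibration is good to about 2 mm. A picture is of the moment at which its call begins.
- workorder.finish_job(): hands the job in; it is judged then, once.
The state is a dict: "clock": time; "qpos": joint angles; "qvel": joint speeds; "joint_torque": joint torques, N m; "position": TCP position; "eef_rot": TCP orientation; "contact_force": force on the tool from outside, world axes, zero at the start; "moment": the same for the moment, N m; "width": finger opening in mm; "grasp_force": force on a finger pad.
Only numpy, scipy, OpenCV 4.12 (cv2) and the standard library are available. Lean on these libraries where they do the work, as an engineer would, in place of code of your own. Each camera call takes 0.05 s, during which the arm holds its last target. There are 200 camera calls.

## Working session

There is one attempt and no reset: what is moved stays moved. The work goes in short steps, Python scripts to look and compute and a shell command to move; the robot and the scene stay as the last step left them, time stands still between calls to the robot, and variables do not carry over. Pictures are saved under pics/ and viewed, at most 13 in all, crops included, and the job is handed in when it is done.

```bash
ls; mkdir -p pics; python3 - <<'E'
from cell import arm, viewer
import cv2,numpy as np
print(arm.observe())
for n in("scene","top"):
    d=viewer.get_image(n); cv2.imwrite(f"pics/{n}0.png",d["img"]); np.savez(f"{n}0.npz",**d); print(n,d["K"],d["R"],d["t"])
E
```

```text
pics
{'clock': 0.0, 'qpos': array([ 1.30209254,  0.32181061, -0.07007468,  1.45168763,  0.02258907,
        1.37076577, -0.05692106]), 'qvel': array([ 0.00070603, -0.00035378,  0.0001083 ,  0.00210775, -0.00098145,
       -0.00021102,  0.0012189 ]), 'joint_torque': array([-7.03051064e-04, -4.93576384e+01, -3.82586606e-01, -3.14337981e+01,
        1.31320805e-02,  1.10835739e-02, -3.82642202e-05]), 'position': array([ 181.19577602, -623.71669351,  249.2250699 ]), 'eef_rot': array([-3.13971015e+00,  9.00968992e-05,  2.82801946e-01]), 'contact_force': array([-0.25184225, -0.63923812,  0.21453288]), 'moment': array([0.01435669, 0.00525846, 0.03079393]), 'grasp_force': 0.0, 'width': 85.58976142312218}
scene [[510.5082067    0.         318.68467563]
 [  0.         510.5082067  239.22078637]
 [  0.           0.           1.        ]] [[-0.82557072 -0.56422241  0.00927623]
 [-0.37859793  0.54162543 -0.75053681]
 [ 0.41844545 -0.62313318 -0.66076353]] [ 628.92320871  234.51741883 1419.10036906]
top [[481.56471784   0.         314.8597586 ]
 [  0.         481.56471784 247.91592293]
 [  0.           0.           1.        ]] [[-0.02627922 -0.999345    0.02487926]
 [-0.98882255  0.02233253 -0.14741512]
 [ 0.14676295 -0.02847513 -0.98876175]] [ 264.90907575  575.74643023 1297.84887485]
```

View pics/scene0.png

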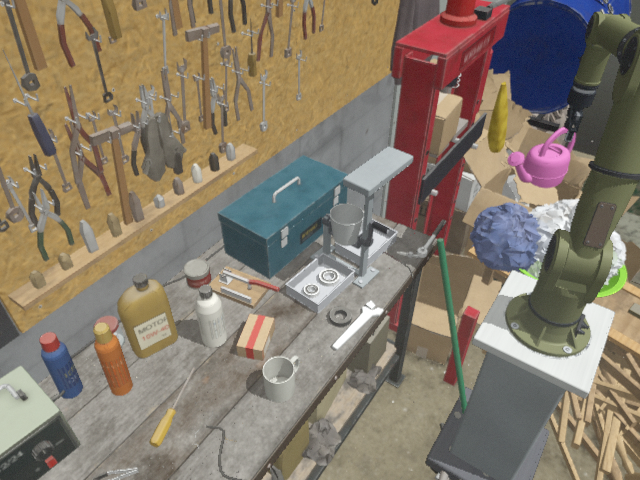

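View pics/top0.png

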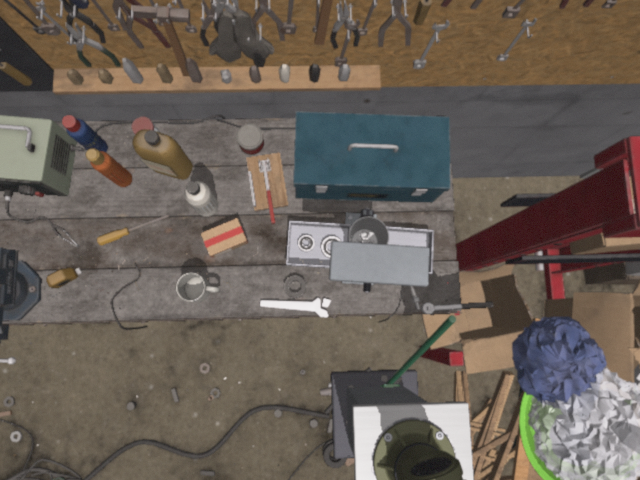

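The left tray holds the bearings (top view about 305,242 and 330,245), so the right tray at (410,245) is the empty one and the pot must tip to −y. The light is at (380,263), the pot mouth at (368,232) and the dark handle at (367,287).

```bash
cat > h.py <<'E'
import numpy as np,cv2
def load(n):
    d=dict(np.load(n)); v,u=np.mgrid[:480,:640]; z=d["range_z"]; K=d["K"]
    c=np.stack([(u-K[0,2])/K[0,0]*z,(v-K[1,2])/K[1,1]*z,z],-1)
    d["P"]=np.where(z[...,None]>0,(c-d["t"])@d["R"],np.nan); return d
E
python3 - <<'E'
from h import *
for n in("top","scene"):
    d=load(n+"0.npz");P=d["P"];x,y,z=np.moveaxis(P,-1,0)
    m=(abs(z-402)<9)&(x>350)&(x<800)&(abs(y)<400)
    print(n,"light",m.sum(),P[m].mean(0)); 
    r=cv2.minAreaRect(P[m][:,:2].astype(np.float32));print(r)
    lx,ly=r[0]
    hsv=cv2.cvtColor(d["img"],cv2.COLOR_BGR2HSV)
    m=(hsv[...,2]<60)&(z>150)&(z<260)&(abs(y-ly)<120)&(x>lx-150)&(x<lx+60)
    v,u=np.nonzero(m);print("black",m.sum(),np.median(P[m],0),P[m].min(0),P[m].max(0),u.mean(),v.mean())
    m=(z>198)&(z<212)&(x>lx+0)&(x<lx+220)&(abs(y-ly)<120)
    if m.sum()>5:print("rim",m.sum(),P[m].mean(0),cv2.minEnclosingCircle(P[m][:,:2].astype(np.float32)))
    s=d["img"][130:310,270:450] if n=="top" else d["img"][140:310,280:460]
    cv2.imwrite(f"pics/{n}c.png",cv2.resize(s,None,fx=3,fy=3,interpolation=cv2.INTER_CUBIC))
a,b=[cv2.imread(f"pics/{n}c.png") for n in("top","scene")]
cv2.imwrite("pics/c0.png",cv2.resize(np.hstack([a[:510],b[:510]]),(800,378)))
E
```

```text
top light 4169 [503.54760694 101.93588588 401.71351314]
((542.2677001953125, -60.23443603515625), (136.27825927734375, 608.0386962890625), 13.466089248657227)
  return _methods._mean(a, axis=axis, dtype=dtype,
  ret = um.true_divide(
Traceback (most recent call last):
ValueError: zero-size array to reduction operation minimum which has no identity
```

```bash
python3 - <<'E'
from h import *
for n in("top","scene"):
    d=load(n+"0.npz");P=d["P"];x,y,z=np.moveaxis(P,-1,0)
    m=((abs(z-402)<9)&(x>350)&(x<800)).astype(np.uint8)
    k,l,s,c=cv2.connectedComponentsWithStats(m); m=l==1+s[1:,4].argmax()
    print(n,"light",m.sum(),P[m].mean(0)); 
    r=cv2.minAreaRect(P[m][:,:2].astype(np.float32));print(r)
    lx,ly=r[0]
    hsv=cv2.cvtColor(d["img"],cv2.COLOR_BGR2HSV)
    m=(hsv[...,2]<60)&(z>150)&(z<260)&(abs(y-ly)<120)&(x>lx-150)&(x<lx+60)
    if m.any(): v,u=np.nonzero(m);print("black",m.sum(),np.median(P[m],0),P[m].min(0),P[m].max(0),u.mean(),v.mean())
    m=(z>198)&(z<212)&(x>lx+0)&(x<lx+220)&(abs(y-ly)<120)
    if m.sum()>5:print("rim",m.sum(),P[m].mean(0),cv2.minEnclosingCircle(P[m][:,:2].astype(np.float32)))
    s=d["img"][130:310,270:450] if n=="top" else d["img"][140:310,280:460]
    cv2.imwrite(f"pics/{n}c.png",cv2.resize(s,None,fx=3,fy=3,interpolation=cv2.INTER_CUBIC))
a,b=[cv2.imread(f"pics/{n}c.png") for n in("top","scene")]
cv2.imwrite("pics/c0.png",cv2.resize(np.hstack([a[:510],b[:510]]),(800,378)))
E
```

```text
top light 3886 [495.06775979 133.36187531 401.69084231]
((496.0127868652344, 132.22235107421875), (200.45870971679688, 80.59436798095703), 84.79082489013672)
black 42 [458.54868517 137.04860291 222.30865562] [451.22877246 129.4780315  216.23002306] [467.92278458 142.70326017 227.50795881] 366.45238095238096 286.8333333333333
rim 139 [608.69252307 117.27366785 203.84361093] ((585.5863037109375, 124.20603942871094), 49.863033294677734)
scene light 1581 [489.69435426 144.67007178 401.84772359]
((491.7688293457031, 134.84718322753906), (203.29600524902344, 82.18873596191406), 84.92339324951172)
black 47 [471.03614638 143.25183381 219.58743942] [449.11708518 137.15994229 210.43592804] [491.09757203 147.43513578 226.38367939] 378.40425531914894 227.82978723404256
rim 225 [571.45664851 128.29108328 203.53192267] ((561.6430053710938, 127.47225189208984), 70.43385314941406)
```

View pics/c0.png

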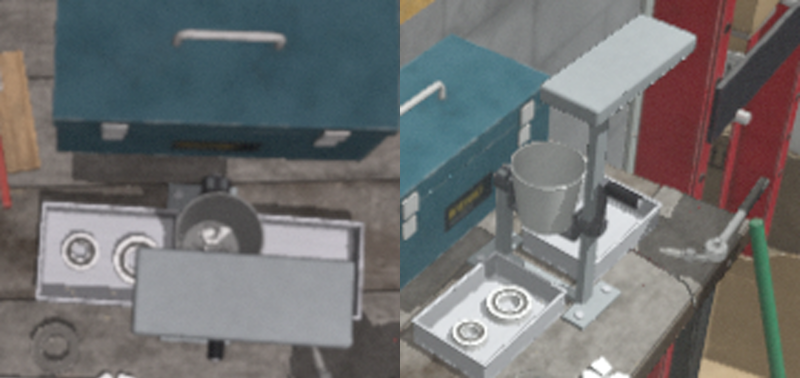

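Left crop: the bearings are in the left tray and the nuts in the pot at (212,238). Both views agree on a stand yaw of −5.2° and an origin near (585,125), so the grip is near (461,136,215), which matches the black sleeve. Next I check the path for obstacles.

```bash
cat >> h.py <<'E'
from scipy.spatial.transform import Rotation as Ro
from math import *
YAW=-5.2; C,S=cos(radians(YAW)),sin(radians(YAW)); O=np.array([585.,124.7,0])
def stand(x,y,z): return O+np.array([C*x-S*y,S*x+C*y,z])
def grip(a,off=0): return stand(-124,70*sin(a),145+70*cos(a))
def ori(lean,yaw=YAW): # tool x ~ stand x, z down, leaning
    return Ro.from_euler('z',yaw,degrees=True)*Ro.from_euler('y',-lean,degrees=True)*Ro.from_euler('x',180,degrees=True)
def rel(p,R,base=None):
    from cell import arm
    s=arm.observe(); R0=Ro.from_euler('xyz',s["eef_rot"]); p0=s["position"]
    return np.round(np.r_[R0.inv().apply(p-p0)/10,(R0.inv()*R).as_rotvec(degrees=True)],2).tolist()
E
python3 - <<'E'
from h import *
print(ori(30).as_matrix()[:,2], grip(0),grip(-2.1))
P=np.concatenate([load(n+"0.npz")["P"].reshape(-1,3) for n in("top","scene")])
for az in range(-80,40,10):
    o=[]
    for r in range(300,800,100):
        A=np.degrees(np.arctan2(P[:,1],P[:,0]));q=np.hypot(P[:,0],P[:,1])
        m=(abs(A-az)<5)&(abs(q-r-50)<50)&(P[:,2]<1000)
        o.append(int(np.percentile(P[m,2],99.)) if m.sum()>3 else None)
    print(az,o)
for w in ([300,0,300],[450,-300,300],[450,-150,350],[380,125,330]): print(w,rel(np.array(w),ori(0)))
E
```

```text
[ 0.4979422  -0.04531629 -0.8660254 ] [461.51033457 135.93843994 215.        ] [456.03389212  75.76246808 109.66077268]
-80 [688, -43, 299, 637, -81]
-70 [689, 672, 651, 637, 56]
-60 [-445, -61, -31, -40, 36]
-50 [-333, -97, -69, -94, 533]
-40 [-333, -434, -721, 533, 546]
-30 [-439, 19, -406, 533, 534]
-20 [37, 30, 6, None, 533]
-10 [16, 21, 44, 42, 170]
0 [3, 402, 404, 43, 170]
10 [5, 405, 405, 206, 169]
20 [-767, 404, 405, 203, 169]
30 [-767, 15, 402, 43, 69]
[300, 0, 300] [28.81, -56.59, -4.97, -0.1, 0.02, 21.41]
[450, -300, 300] [34.85, -23.6, -5.03, -0.1, 0.02, 21.41]
[450, -150, 350] [39.03, -38.01, -10.01, -0.1, 0.02, 21.41]
[380, 125, 330] [39.98, -66.37, -7.96, -0.1, 0.02, 21.41]
```

```bash
python3 - <<'E'
from h import *
for w,l in (([360,-320,290],0),([400,-100,300],30)): print(w,rel(np.array(w),ori(l)))
E
```

```text
[360, -320, 290] [25.64, -24.19, -4.03, -0.1, 0.02, 21.41]
[400, -100, 300] [35.63, -44.2, -4.99, -5.7, 29.67, 20.89]
```

```bash
python3 -m handwheel '[[25.6,-24.2,-4,0,0,21.4],[25.6,-24.2,-4,0,0,21.4],[25.6,-24.2,-4,0,0,21.4],[25.6,-24.2,-4,0,0,21.4],[25.6,-24.2,-4,0,0,21.4],[25.6,-24.2,-4,0,0,21.4],[25.6,-24.2,-4,0,0,21.4],[25.6,-24.2,-4,0,0,21.4],[25.6,-24.2,-4,0,0,21.4],[25.6,-24.2,-4,0,0,21.4]]' 8.5
python3 - <<'E'
from h import *
from cell import arm
print(arm.observe()["qpos"].round(2))
for w,l in (([400,-100,300],30),): print(w,rel(np.array(w),ori(l)))
E
```

```text
clock: 1.1
position: [358.7, -321.4, 289.9]
eef_rot: [3.141, 0.001, -0.092]
contact_force: [0.2, 0.1, 0.3]
width: 85.0
grasp_force: 0.0
[ 0.96 -0.04 -0.28  1.78 -0.01  1.4  -0.98]
[400, -100, 300] [2.07, -22.43, -1.02, 0.04, 30.05, -0.08]
```

```bash
python3 -m handwheel '[[2,-5,-1,0,7,0],[2,-10,-1,0,14,0],[2,-15,-1,0,21,0],[2,-22.4,-1,0,30,0],[2,-22.4,-1,0,30,0],[2,-22.4,-1,0,30,0],[2,-22.4,-1,0,30,0],[2,-22.4,-1,0,30,0]]'
python3 - <<'E'
from h import *
from cell import arm
print(arm.observe()["qpos"].round(2))
R=ori(30);p=grip(0)
print(rel(p-90*R.as_matrix()[:,2],R))
E
```

```text
clock: 1.9
position: [416.1, -119.7, 192.0]
eef_rot: [-3.053, -0.306, -0.09]
contact_force: [0.8, 5.4, 1.1]
width: 84.9
grasp_force: 0.0
[ 0.53 -0.3  -0.16  2.23 -0.27  0.96 -1.14]
[0.86, -26.68, -7.99, -5.05, 12.47, -0.53]
```

The arm ran into the joint 2 limit (−0.3), so this leaning pose is too close to the base. I'll move farther out and use less lean.

```bash
python3 - <<'E'
from h import *
R=ori(25)
print(rel(np.array([465,-60,265]),R))
E
```

```text
[6.33, -6.86, -5.07, -5.06, 7.48, -0.31]
```

```bash
python3 -m handwheel '[[6.3,-6.9,-5,-5,7.5,0],[6.3,-6.9,-5,-5,7.5,0],[6.3,-6.9,-5,-5,7.5,0],[6.3,-6.9,-5,-5,7.5,0],[6.3,-6.9,-5,-5,7.5,0]]'
python3 - <<'E'
from h import *
from cell import arm
print(arm.observe()["qpos"].round(2))
R=ori(25);p=grip(0)
print(rel(p-45*R.as_matrix()[:,2],R))
E
```

```text
clock: 2.4
position: [478.2, -88.4, 234.7]
eef_rot: [-3.127, -0.407, -0.127]
contact_force: [-0.2, 0.0, -0.2]
width: 84.9
grasp_force: 0.0
[ 0.37 -0.3  -0.19  2.16 -0.12  0.87 -1.46]
[-5.03, -22.03, -4.15, 0.01, 1.65, -1.89]
```

Joint 2 still saturates. I'll fit a quick kinematic model to the recorded poses to see which poses are feasible.

```bash
cat > kin.py <<'E'
from h import *
from scipy.optimize import least_squares
from itertools import product
Q=np.array([[1.30209,.32181,-.07007,1.45169,.02259,1.37077,-.05692],[.96,-.04,-.28,1.78,-.01,1.4,-.98],[.53,-.3,-.16,2.23,-.27,.96,-1.14],[.37,-.3,-.19,2.16,-.12,.87,-1.46]])
X=np.array([[181.196,-623.72,249.2],[358.7,-321.4,289.9],[416.1,-119.7,192],[478.2,-88.4,234.7]])
E=np.array([[-3.1397,0,.2828],[3.141,.001,-.092],[-3.053,-.306,-.09],[-3.127,-.407,-.127]])
rz=lambda a:Ro.from_euler('z',a); ry=lambda a:Ro.from_euler('y',a)
def fk(q,L,s):
    d1,L1,L2,L3,e,y0=L; z=np.array([0,0,1.]);x=np.array([1.,0,0])
    R=rz(s[0]*q[0])*ry(q[1])*rz(s[1]*q[2]); p=d1*z+R.apply(L1*z+e*x); R=R*ry(q[3])
    p=p+R.apply(L2*z-e*x); R=R*rz(s[2]*q[4])*ry(q[5]); p=p+R.apply(L3*z); return p,R*rz(s[3]*q[6]+y0)
def res(L,s,Qs=Q):
    o=[]
    for q,x,e in zip(Q,X,E):
        p,R=fk(q,L,s); o+=[(p-x)/10,(R.inv()*Ro.from_euler('xyz',e)).as_rotvec()*20]
    return np.concatenate(o)
def fit():
    b=None
    for s in product((-1,1),repeat=4):
        for y0 in(0,pi/2,pi,-pi/2):
            f=least_squares(res,[300,350,350,200,0,y0],args=(s,),max_nfev=50)
            if b is None or f.cost<b[0]: b=(f.cost,s,f.x)
    return b
LO=np.array([-2.86,-.3,-1.38,.06,-1.56,.09,-2.69]);HI=np.array([2.86,2.09,1.24,2.45,4.7,2.05,2.69])
def ik(p,R,L,s,q0):
    b=None
    for k in range(12):
        x0=np.clip(q0+(k>0)*np.random.default_rng(k).normal(0,.5,7),LO+.05,HI-.05)
        def f(q):
            P,r=fk(q,L,s); return np.r_[(P-p)/2,(r.inv()*R).as_rotvec()*50,.02*(q-q0)]
        g=least_squares(f,x0,bounds=(LO+.02,HI-.02),max_nfev=200)
        if b is None or g.cost<b.cost:b=g
    P,r=fk(b.x,L,s); return np.linalg.norm(P-p),degrees((r.inv()*R).magnitude()),b.x.round(2)
E
python3 - <<'E'
from kin import *
c,s,L=fit(); print(c,s,L.round(1)); print(res(L,s).reshape(-1,6).round(2))
for lean in(15,25,32,40):
  for yo in (0,180):
    R=ori(lean)*Ro.from_euler('z',yo,degrees=True); z=R.as_matrix()[:,2]
    for n,p in(("pre",grip(0)-45*z),("front",grip(0)+[-50,0,0]),("grip",grip(0)),("tip",grip(-2.15))): print(lean,yo,n,*ik(p,R,L,s,Q[3]))
E
```

```text
12.75863706532165 (-1, -1, -1, -1) [213.  413.5 514.4 253.5   4.9   1.6]
[[ 2.31  1.76  0.27  0.    0.   -0.04]
 [ 2.96  1.15  0.05  0.01 -0.01 -0.02]
 [ 0.51  1.14 -0.13 -0.12  0.11  0.11]
 [-0.32  2.27 -0.19 -0.03 -0.06 -0.05]]
15 0 pre 3.33387615260505e-06 9.370102875912799e-06 [ 0.25 -0.28 -0.52  2.04 -0.05  1.1  -1.92]
15 0 front 1.260360232668119 1.6076527449669704 [-0.39 -0.28 -0.    2.16  0.14  1.06 -2.11]
15 0 grip 3.84320333983547e-06 1.06460862006711e-05 [ 0.23 -0.21 -0.52  2.08 -0.01  1.   -1.95]
15 0 tip 4.268512380303382e-06 1.1495964366699468e-05 [ 0.24 -0.11 -0.43  2.24  0.04  0.75 -1.89]
15 180 pre 9.151419447055293e-06 3.3077850400484896e-05 [-0.14 -0.24 -0.19  2.04  0.07  1.1   1.13]
15 180 front 1.2603601561980249 1.6076527631418702 [-0.39 -0.28 -0.    2.16  0.14  1.06  1.03]
15 180 grip 9.45534039101409e-06 3.543230661410915e-05 [-0.08 -0.18 -0.24  2.08  0.07  1.    1.13]
15 180 tip 1.2025337135688958e-05 4.7755644256359476e-05 [ 0.03 -0.1  -0.23  2.24  0.08  0.75  1.23]
25 0 pre 3.819767789812971 4.804435948824203 [-0.42 -0.28 -0.    2.1   0.26  1.04 -2.19]
25 0
[... 1450 characters left out ...]
2727867340159 [-0.59 -0.28 -0.    2.17  0.61  1.03 -2.59]
40 0 front 12.990189278834707 16.121809240596644 [-0.61 -0.28 -0.02  2.24  0.65  1.01 -2.67]
40 0 grip 6.545974647869418 6.738428686695603 [-0.51 -0.28 -0.    2.25  0.63  0.78 -2.57]
40 0 tip 3.6581220686440354 5.136870772219094 [ 0.37 -0.28 -0.65  2.43  0.25  0.38 -2.18]
40 180 pre 11.82840828144929 14.832749205674542 [-0.59 -0.28  0.    2.17  0.61  1.03  0.55]
40 180 front 12.943208662930552 16.083575392705907 [-0.64 -0.28  0.    2.25  0.69  1.02  0.42]
40 180 grip 6.54594097421639 6.738439425698716 [-0.51 -0.28 -0.    2.25  0.63  0.78  0.58]
40 180 tip 3.6580978049474933 5.136876445278032 [-0.1  -0.22 -0.2   2.43  0.55  0.42  0.72]
```

```bash
cat >> h.py <<'E'
def ori2(lean,roll,yaw=YAW):
    return Ro.from_euler('z',yaw,degrees=True)*Ro.from_euler('x',roll,degrees=True)*Ro.from_euler('y',-lean,degrees=True)*Ro.from_euler('x',180,degrees=True)
E
cat > kin2.py <<'E'
import kin
from kin import *
from cell import arm
o=arm.observe()
kin.Q[3]=o["qpos"];kin.X[3]=o["position"];kin.E[3]=o["eef_rot"]
S=(-1,-1,-1,-1)
def fk(q,L,s=S):
    d1,L1,L2,L3,e,y0,a,b,c,w=L; z=np.array([0,0,1.]);x=np.array([1.,0,0]);y=np.array([0,1.,0])
    R=rz(-q[0]); p=d1*z+R.apply(a*x+b*y); R=R*ry(q[1])*rz(-q[2]); p=p+R.apply(L1*z+e*x+c*y); R=R*ry(q[3])
    p=p+R.apply(L2*z-e*x); R=R*rz(-q[4])*ry(q[5]); p=p+R.apply(L3*z+w*x); return p,R*rz(-q[6]+y0)
kin.fk=fk
f=least_squares(lambda v:np.r_[kin.res(v,S),(v[4:]-[0,1.57,0,0,0,0])*.01],[213,413,514,253,0,1.57,0,0,0,0])
L=f.x
E
python3 - <<'E'
from kin2 import *
print(f.cost,L.round(1));print(kin.res(L,S).reshape(-1,6).round(2))
for lean,roll in((30,0),(30,-20),(30,-35),(35,-30),(35,-45)):
    R=ori2(lean,roll); z=R.as_matrix()[:,2]
    for n,p in(("pre",grip(0)-60*z),("grip",grip(0)),("tip",grip(-2.15))): print(lean,roll,n,*ik(p,R,L,S,Q[3]))
E
```

```text
0.10833236942129591 [244.1 460.2 505.9 332.7   4.1   1.6   8.1 -27.1   0.6   3.3]
[[-0.06  0.05  0.    0.    0.   -0.04]
 [ 0.15 -0.08 -0.05  0.01 -0.01 -0.02]
 [-0.05  0.18  0.02 -0.12  0.11  0.1 ]
 [-0.01 -0.14  0.02 -0.   -0.   -0.04]]
30 0 pre 6.094278262686021 10.548218766392417 [-0.34 -0.28 -0.25  2.09  0.32  1.12 -2.39]
30 0 grip 2.35624300774402 3.4380762250470465 [-0.27 -0.28 -0.26  2.21  0.32  0.85 -2.37]
30 0 tip 1.2458166941165244e-05 2.9326603384632636e-05 [ 0.44 -0.28 -0.75  2.41  0.05  0.46 -2.04]
30 -20 pre 6.77210385288398e-06 2.4262516462450025e-05 [ 0.19 -0.28 -0.88  2.07  0.43  1.12 -2.42]
30 -20 grip 1.322359297446968e-05 3.447060827537593e-05 [ 0.16 -0.17 -0.84  2.13  0.56  1.02 -2.52]
30 -20 tip 0.0730590534326735 0.11641488432782271 [ 0.78 -0.09 -1.36  2.3   0.74  0.77 -2.67]
30 -35 pre 1.0703891293495623e-05 3.171703856543969e-05 [-0.24 -0.   -0.71  2.01  0.76  1.42 -2.67]
30 -35 grip 0.10267992006192649 0.3831330090887708 [-0.98 -0.02  0.13  2.12  0.81  1.3  -2.67]
30 -35 tip 0.9590347515743816 2.5882953307852383 [-1.88  0.16  1.22  2.31  0.79  0.96 -2.67]
35 -30 pre 1.7750796043906707e-05 4.1820702732600907e-05 [ 0.47 -0.28 -1.25  2.08  0.57  1.15 -2.51]
35 -30 grip 9.027211153487124e-05 0.00017547461828592672 [ 0.53 -0.09 -1.32  2.12  0.79  1.12 -2.67]
35 -30 tip 4.124653801420613 6.606667414948081 [ 0.74 -0.13 -1.36  2.34  0.83  0.75 -2.67]
35 -45 pre 0.4138339508917561 1.078106234399587 [-2.19  0.03  1.22  2.11  0.88  1.45 -2.67]
35 -45 grip 0.12819042341135362 0.3623332605285641 [-2.07  0.08  1.22  2.18  0.91  1.3  -2.67]
35 -45 tip 0.6432069504780508 1.8627031946611836 [-1.93  0.41  1.22  2.33  0.75  0.9  -2.67]
```

```bash
python3 - <<'E'
from kin2 import *
for lean,roll in((28,-20),(30,-25),(30,-35)):
    R=ori2(lean,roll)*Ro.from_euler('z',180,degrees=True); z=R.as_matrix()[:,2]; q=np.array([0,-.1,-.4,2.1,.4,1.,.9])
    print(lean,roll)
    for n,p in(("way",np.array([430,-60,260.])),("pre",grip(0)-70*z),("grip",grip(0)),(-.7,grip(-.7)),(-1.4,grip(-1.4)),(-2.15,grip(-2.15)),("back",grip(-0.0)-70*z)):
        r=ik(p,R,L,S,q); print(n,round(r[0],2),round(r[1],2),r[2],p.round(0)); q=r[2]
    R=ori(0)*Ro.from_euler('z',180,degrees=True)
R=ori(0)*Ro.from_euler('z',180,degrees=True); print(rel(np.array([470,-90,270]),R))
E
```

```text
28 -20
way 6.97 12.38 [-0.03 -0.28 -0.25  2.14  0.49  1.18  1.06] [430. -60. 260.]
pre 0.0 0.0 [-0.21 -0.21 -0.55  2.05  0.51  1.22  0.65] [431. 160. 273.]
grip 0.0 0.0 [-0.18 -0.13 -0.53  2.12  0.59  1.08  0.6 ] [462. 136. 215.]
-0.7 0.0 0.0 [-0.14 -0.19 -0.47  2.2   0.58  1.    0.66] [457.  91. 199.]
-1.4 0.0 0.0 [-0.12 -0.17 -0.46  2.28  0.63  0.9   0.62] [455.  67. 157.]
-2.15 0.0 0.0 [-0.14 -0.06 -0.49  2.32  0.75  0.85  0.44] [456.  78. 107.]
back 0.0 0.0 [-0.24 -0.21 -0.53  2.06  0.51  1.22  0.64] [431. 160. 273.]
30 -25
way 6.58 11.76 [-0.12 -0.28 -0.26  2.19  0.63  1.2   0.93] [430. -60. 260.]
pre 0.0 0.0 [-0.32 -0.16 -0.53  2.06  0.62  1.28  0.56] [429. 165. 270.]
grip 0.0 0.0 [-0.28 -0.09 -0.49  2.13  0.69  1.14  0.52] [462. 136. 215.]
-0.7 0.0 0.0 [-0.24 -0.15 -0.44  2.21  0.69  1.06  0.57] [457.  91. 199.]
-1.4 0.0 0.0 [-0.22 -0.13 -0.43  2.29  0.75  0.97  0.51] [455.  67. 157.]
-2.15 0.0 0.0 [-0.25 -0.01 -0.45  2.32  0.86  0.93  0.33] [456.  78. 107.]
back 0.0 0.0 [-0.34 -0.16 -0.51  2.06  0.62  1.28  0.56] [429. 165. 270.]
30 -35
way 3.73 6.73 [-0.22 -0.28 -0.26  2.25  0.79  1.23  0.82] [430. -60. 260.]
pre 0.0 0.0 [-0.47 -0.02 -0.49  2.01  0.75  1.44  0.48] [430. 174. 265.]
grip 0.0 0.0 [-0.42  0.02 -0.44  2.09  0.81  1.31  0.46] [462. 136. 215.]
-0.7 0.0 0.0 [-0.38 -0.04 -0.41  2.18  0.82  1.23  0.48] [457.  91. 199.]
-1.4 0.0 0.0 [-0.36 -0.01 -0.39  2.26  0.88  1.14  0.41] [455.  67. 157.]
-2.15 0.0 0.0 [-0.39  0.1  -0.39  2.28  0.96  1.11  0.27] [456.  78. 107.]
back 0.0 0.0 [-0.48 -0.02 -0.48  2.01  0.75  1.44  0.48] [430. 174. 265.]
[0.67, 0.21, -3.56, -36.05, 0.62, 174.47]
```

```bash
python3 - <<'E'
from kin2 import *
F=Ro.from_euler('z',180,degrees=True)
q=np.array(arm.observe()["qpos"])
o=arm.observe(); R0=Ro.from_euler('xyz',o["eef_rot"])
for k in range(0,181,45):
    r=ik(o["position"],R0*Ro.from_euler('z',-k,degrees=True),L,S,q); print(k,*r); q=r[2]
for p,l,ro in (([425,-30,258],18,-5),([425,30,262],22,-10),([425,100,266],26,-20),([430,165,270],30,-28)):
    r=ik(np.array(p),ori2(l,ro)*F,L,S,q); print(p,*r,rel(np.array(p),ori2(l,ro)*F)); q=r[2]
E
```

```text
0 0.96709720039291 1.462491490232354 [ 0.44 -0.28 -0.25  2.14 -0.14  0.9  -1.44]
45 0.9670969330625939 1.4624915487089953 [ 0.44 -0.28 -0.25  2.14 -0.14  0.9  -0.65]
90 0.9670969995886245 1.4624915342957656 [ 0.44 -0.28 -0.25  2.14 -0.14  0.9   0.13]
135 0.967096947506247 1.4624915454122347 [ 0.44 -0.28 -0.25  2.14 -0.14  0.9   0.92]
180 0.967096969953083 1.4624915405155883 [ 0.44 -0.28 -0.25  2.14 -0.14  0.9   1.7 ]
[425, -30, 258] 4.386922749166873 7.825253273247036 [ 0.19 -0.28 -0.25  2.06  0.07  1.19  1.42] [-4.6, -5.18, -4.45, -8.1, 7.36, 176.01]
[425, 30, 262] 4.626172737074606 8.308316348857947 [-0.1  -0.28 -0.25  2.08  0.28  1.21  1.07] [-5.14, -11.14, -5.03, -1.81, 14.09, 173.69]
[425, 100, 266] 0.38828050512348056 0.6992523418800962 [-0.42 -0.28 -0.25  2.13  0.52  1.22  0.73] [-5.79, -18.1, -5.65, 4.33, 26.86, 167.63]
[430, 165, 270] 1.8750374135709156e-06 5.756383638131833e-06 [-0.51 -0.13 -0.38  2.05  0.67  1.34  0.52] [-5.93, -24.62, -6.05, 9.99, 35.96, 161.43]
```

```bash
python3 - <<'E'
from kin2 import *
F=Ro.from_euler('z',180,degrees=True)
q=np.array([.3,-.28,-.25,2.1,0,1,1.5])
for p,l,ro in (([440,-90,262],20,-35),([430,-30,262],24,-40),([430,30,262],27,-38),([428,100,266],28,-35),([430,170,268],30,-32)):
    r=ik(np.array(p),ori2(l,ro)*F,L,S,q); print(p,*r); q=r[2]
E
python3 -m handwheel '[[0,0,-1,0,0,-60],[0,0,-1,0,0,-60],[0,0,-1,0,0,-60],[0,0,-1,0,0,-60],[0,0,-1,0,0,-90],[0,0,-1,0,0,-90],[0,0,-1,0,0,-90],[0,0,-1,0,0,-90],[0,0,-1,0,0,-120],[0,0,-1,0,0,-120],[0,0,-1,0,0,-120],[0,0,-1,0,0,-120],[0,0,-1,0,0,-160],[0,0,-1,0,0,-160],[0,0,-1,0,0,-160],[0,0,-1,0,0,-160]]'
```

```text
[440, -90, 262] 2.842446042423269e-05 5.009445504588325e-05 [ 0.13 -0.28 -0.41  2.18  0.63  1.15  1.07]
[430, -30, 262] 1.6708227071176777e-06 4.99804276188242e-06 [ 0.06 -0.26 -0.57  2.2   0.7   1.24  0.88]
[430, 30, 262] 9.99125004605338e-07 2.4408294513775897e-06 [ 0.01 -0.23 -0.65  2.17  0.69  1.26  0.77]
[428, 100, 266] 1.4102910678916406e-06 3.440527743382278e-06 [-0.04 -0.16 -0.73  2.09  0.68  1.33  0.65]
[430, 170, 268] 1.7270744455821557e-06 4.076891472048808e-06 [-0.11 -0.06 -0.8   2.01  0.71  1.38  0.51]
clock: 4.0
position: [476.8, -91.0, 242.4]
eef_rot: [2.85, 0.273, 2.237]
contact_force: [0.2, -0.2, 0.6]
width: 84.8
grasp_force: 0.0
```

```bash
python3 - <<'E'
from h import *
from cell import arm
print(arm.observe()["qpos"].round(2))
F=Ro.from_euler('z',180,degrees=True)
for p,l,ro in (([440,-90,262],20,-35),([430,-30,262],24,-40)): print(rel(np.array(p),ori2(l,ro)*F))
E
```

```text
[ 0.34 -0.3  -0.15  2.14 -0.12  0.9   0.95]
[1.74, -1.99, -3.23, 32.98, -10.4, -55.85]
[6.88, 1.23, -3.77, 35.56, -15.78, -58.64]
```

```bash
python3 -m handwheel '[[1.7,-2,-3.2,33,-10,-56],[1.7,-2,-3.2,33,-10,-56],[1.7,-2,-3.2,33,-10,-56],[1.7,-2,-3.2,33,-10,-56],[1.7,-2,-3.2,33,-10,-56],[1.7,-2,-3.2,33,-10,-56],[1.7,-2,-3.2,33,-10,-56],[1.7,-2,-3.2,33,-10,-56],[6.9,1.2,-3.8,35.5,-16,-58.5],[6.9,1.2,-3.8,35.5,-16,-58.5],[6.9,1.2,-3.8,35.5,-16,-58.5],[6.9,1.2,-3.8,35.5,-16,-58.5]]'
python3 - <<'E'
from h import *
from cell import arm
print(arm.observe()["qpos"].round(2))
F=Ro.from_euler('z',180,degrees=True)
for p,l,ro in (([430,-30,262],24,-40),([430,30,262],27,-38),([428,100,266],28,-35),([430,170,268],30,-32)): print(rel(np.array(p),ori2(l,ro)*F))
E
```

```text
clock: 5.2
position: [430.2, -29.4, 262.6]
eef_rot: [-2.4, 0.322, -2.96]
contact_force: [0.1, -0.8, 0.5]
width: 85.4
grasp_force: 0.0
[-0.05 -0.25 -0.49  2.2   0.72  1.26  0.84]
[0.05, -0.01, 0.07, -0.02, -0.03, -0.45]
[-0.98, 4.57, -3.66, -1.84, -3.03, 0.41]
[-2.11, 9.65, -8.37, -4.53, -4.01, 1.74]
[-3.56, 14.88, -12.79, -7.18, -6.0, 3.18]
```

```bash
python3 - <<'E'
from kin2 import *
F=Ro.from_euler('z',180,degrees=True)
q=arm.observe()["qpos"]
R=ori2(30,-32);z=R.as_matrix()[:,2];G=grip(0)
for p,l,ro in (([425,15,278],25,-40),([420,70,285],26,-38),([420,130,287],28,-35),([420,180,287],30,-32),(G-70*z,30,-32)):
    r=ik(np.array(p),ori2(l,ro)*F,L,S,q); print(np.round(p),*r,rel(np.array(p),ori2(l,ro)*F)); q=r[2]
E
```

```text
[425  15 278] 7.028923288021513e-07 1.7428228988383821e-06 [-0.09 -0.23 -0.55  2.15  0.7   1.34  0.8 ] [-0.76, 2.36, -4.03, -0.02, -1.03, -0.45]
[420  70 285] 8.637905750592783e-07 2.070949487551813e-06 [-0.13 -0.19 -0.62  2.09  0.68  1.39  0.72] [-1.46, 6.08, -8.11, -1.84, -2.03, 0.39]
[420 130 287] 1.025814037602066e-06 2.4101013344111146e-06 [-0.17 -0.13 -0.68  2.03  0.67  1.42  0.62] [-2.55, 10.53, -11.98, -4.53, -4.01, 1.74]
[420 180 287] 9.462123727439981e-07 2.2072322191654593e-06 [-0.21 -0.08 -0.73  1.99  0.68  1.43  0.52] [-3.4, 14.35, -15.09, -7.18, -6.0, 3.18]
[430. 171. 266.] 2.893719592435123e-07 5.005669998798636e-07 [-0.2  -0.06 -0.72  2.02  0.71  1.39  0.5 ] [-3.49, 15.07, -12.76, -7.18, -6.0, 3.18]
```

```bash
python3 -m handwheel '[[-0.8,2.4,-4,0,-1,0],[-0.8,2.4,-4,0,-1,0],[-1.5,6.1,-8.1,-1.8,-2,0.4],[-1.5,6.1,-8.1,-1.8,-2,0.4],[-2.5,10.5,-12,-4.5,-4,1.7],[-2.5,10.5,-12,-4.5,-4,1.7],[-3.4,14.4,-15.1,-7.2,-6,3.2],[-3.4,14.4,-15.1,-7.2,-6,3.2],[-3.5,15.1,-12.8,-7.2,-6,3.2],[-3.5,15.1,-12.8,-7.2,-6,3.2],[-3.5,15.1,-12.8,-7.2,-6,3.2]]'
python3 - <<'E'
from h import *
from cell import arm,viewer
print(arm.observe()["qpos"].round(2))
F=Ro.from_euler('z',180,degrees=True)
R=ori2(30,-32);z=R.as_matrix()[:,2];G=grip(0)
print(rel(G-70*z,R*F),rel(G,R*F))
for n in("scene","top"):
    d=viewer.get_image(n); np.savez(n+"1.npz",**d); s=d["img"][130:310,270:450] if n=="top" else d["img"][140:320,290:470]
    cv2.imwrite(f"pics/{n}c.png",cv2.resize(s,(400,400),interpolation=cv2.INTER_CUBIC))
cv2.imwrite("pics/c1.png",np.hstack([cv2.imread(f"pics/{n}c.png") for n in("top","scene")]))
E
```

```text
clock: 6.3
position: [429.1, 171.3, 266.5]
eef_rot: [-2.515, 0.438, -2.935]
contact_force: [-0.2, 0.4, -0.1]
width: 85.0
grasp_force: 0.0
[-0.19 -0.07 -0.74  2.02  0.7   1.39  0.5 ]
[-0.03, -0.01, 0.03, -0.07, 0.0, 0.02] [-0.03, -0.0, 7.03, -0.07, 0.0, 0.02]
```

View pics/c1.png

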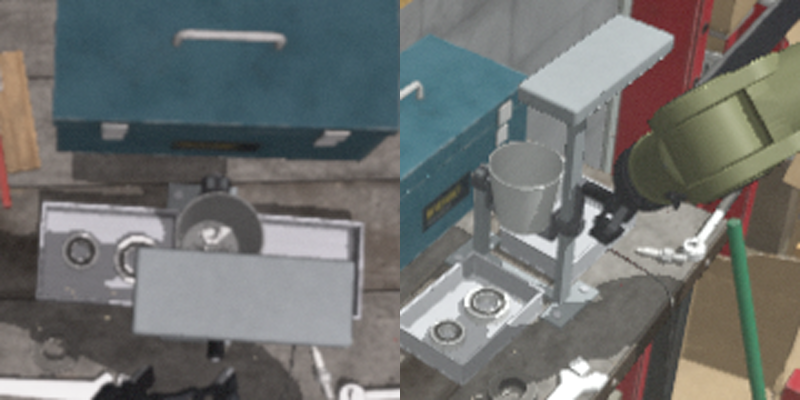

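The hand stands in front of the handle: sleeve at top crop (215,348), fingers at about (130–235,385), clear of the light. Now I advance along the tool axis.

```bash
python3 -m handwheel '[[0,0,2,0,0,0],[0,0,4,0,0,0],[0,0,5.5,0,0,0],[0,0,7,0,0,0],[0,0,7,0,0,0],[0,0,7,0,0,0]]' 
python3 - <<'E'
from h import *
from cell import arm,viewer
o=arm.observe();print(o["qpos"].round(2),o["position"]-grip(0),o["contact_force"])
E
python3 -m handwheel '[[0,0,0,0,0,0],[0,0,0,0,0,0],[0,0,0,0,0,0],[0,0,0,0,0,0]]' 3.5 40
python3 -m handwheel '[[0,0,0,0,0,0],[0,0,0,0,0,0],[0,0,0,0,0,0],[0,0,0,0,0,0],[0,0,0,0,0,0],[0,0,0,0,0,0]]' 1 40
```

```text
clock: 7.0
position: [460.9, 138.4, 215.4]
eef_rot: [-2.516, 0.439, -2.932]
contact_force: [-0.3, 1.8, 0.2]
width: 84.7
grasp_force: 0.0
[-0.15 -0.01 -0.7   2.09  0.78  1.26  0.47] [-0.56716846  2.415016    0.35519767] [-0.34993457  1.76154503  0.18182426]
clock: 7.4
position: [460.9, 138.6, 215.5]
eef_rot: [-2.516, 0.44, -2.932]
contact_force: [-0.4, -0.3, 1.9]
width: 35.1
grasp_force: 0.0
clock: 8.0
position: [460.8, 138.0, 215.6]
eef_rot: [-2.516, 0.439, -2.932]
contact_force: [-4.3, -0.7, 5.9]
width: 16.7
grasp_force: 39.1
```

Gripped. Now I compute the arc.

```bash
python3 - <<'E'
from h import *
R=ori2(30,-32)*Ro.from_euler('z',180,degrees=True)
for a0,st in((0,np.arange(-.1,-1.41,-.1)),(-1.4,np.arange(-1.45,-2.16,-.05))):
    print([np.round(R.inv().apply(grip(a)-grip(a0))/10,2).tolist()+[0,0,0] for a in st])
E
```

```text
[[0.2, -0.57, 0.35, 0, 0, 0], [0.43, -1.11, 0.74, 0, 0, 0], [0.68, -1.59, 1.18, 0, 0, 0], [0.96, -2.02, 1.66, 0, 0, 0], [1.25, -2.39, 2.17, 0, 0, 0], [1.57, -2.7, 2.71, 0, 0, 0], [1.89, -2.95, 3.28, 0, 0, 0], [2.23, -3.13, 3.86, 0, 0, 0], [2.58, -3.25, 4.46, 0, 0, 0], [2.93, -3.29, 5.07, 0, 0, 0], [3.27, -3.26, 5.67, 0, 0, 0], [3.62, -3.17, 6.27, 0, 0, 0], [3.96, -3.0, 6.86, 0, 0, 0], [4.29, -2.77, 7.43, 0, 0, 0]]
[[0.16, 0.14, 0.28, 0, 0, 0], [0.32, 0.3, 0.55, 0, 0, 0], [0.47, 0.47, 0.81, 0, 0, 0], [0.62, 0.65, 1.07, 0, 0, 0], [0.76, 0.86, 1.32, 0, 0, 0], [0.9, 1.07, 1.56, 0, 0, 0], [1.03, 1.3, 1.79, 0, 0, 0], [1.16, 1.54, 2.0, 0, 0, 0], [1.28, 1.8, 2.21, 0, 0, 0], [1.39, 2.06, 2.41, 0, 0, 0], [1.5, 2.34, 2.6, 0, 0, 0], [1.6, 2.63, 2.77, 0, 0, 0], [1.69, 2.92, 2.93, 0, 0, 0], [1.78, 3.23, 3.08, 0, 0, 0], [1.85, 3.54, 3.21, 0, 0, 0]]
```

```bash
python3 -m handwheel '[[0.2,-0.57,0.35,0,0,0],[0.43,-1.11,0.74,0,0,0],[0.68,-1.59,1.18,0,0,0],[0.96,-2.02,1.66,0,0,0],[1.25,-2.39,2.17,0,0,0],[1.57,-2.7,2.71,0,0,0],[1.57,-2.7,2.71,0,0,0]]'
python3 - <<'E'
from h import *
from cell import arm
o=arm.observe();print(o["position"]-grip(-.6),o["contact_force"],o["qpos"].round(2),o["width"])
E
```

```text
clock: 8.7
position: [457.0, 96.9, 203.1]
eef_rot: [-2.513, 0.439, -2.934]
contact_force: [-3.6, -4.3, 4.6]
width: 17.1
grasp_force: 39.1
[-0.90270044  0.30970453  0.37516255] [-3.58695437 -4.30761755  4.62279682] [-0.11 -0.07 -0.66  2.17  0.77  1.18  0.51] 17.05153395393354
```

```bash
python3 -m handwheel '[[0.32,-0.25,0.57,0,0,0],[0.66,-0.43,1.15,0,0,0],[1.01,-0.55,1.75,0,0,0],[1.36,-0.59,2.36,0,0,0],[1.7,-0.56,2.96,0,0,0],[2.05,-0.47,3.56,0,0,0],[2.39,-0.3,4.15,0,0,0],[2.72,-0.07,4.72,0,0,0]]'
python3 -m handwheel '[[0.16,0.14,0.28,0,0,0],[0.32,0.3,0.55,0,0,0],[0.47,0.47,0.81,0,0,0],[0.62,0.65,1.07,0,0,0],[0.76,0.86,1.32,0,0,0],[0.9,1.07,1.56,0,0,0],[1.03,1.3,1.79,0,0,0],[1.16,1.54,2.0,0,0,0],[1.28,1.8,2.21,0,0,0],[1.39,2.06,2.41,0,0,0],[1.5,2.34,2.6,0,0,0],[1.6,2.63,2.77,0,0,0],[1.69,2.92,2.93,0,0,0],[1.78,3.23,3.08,0,0,0],[1.85,3.54,3.21,0,0,0],[1.85,3.54,3.21,0,0,0],[1.85,3.54,3.21,0,0,0],[1.85,3.54,3.21,0,0,0],[1.85,3.54,3.21,0,0,0]]'
python3 - <<'E'
from h import *
from cell import arm,viewer
o=arm.observe();print(o["position"]-grip(-2.15),o["contact_force"],o["qpos"].round(2),o["width"])
for n in("scene","top"):
    d=viewer.get_image(n); np.savez(n+"2.npz",**d); s=d["img"][130:310,290:470] if n=="top" else d["img"][140:320,290:470]
    cv2.imwrite(f"pics/{n}c.png",cv2.resize(s,(400,400),interpolation=cv2.INTER_CUBIC))
cv2.imwrite("pics/c2.png",np.hstack([cv2.imread(f"pics/{n}c.png") for n in("top","scene")]))
E
```

```text
clock: 9.5
position: [454.4, 67.7, 156.6]
eef_rot: [-2.514, 0.438, -2.934]
contact_force: [-2.3, -3.4, 3.5]
width: 16.7
grasp_force: 39.1
clock: 11.4
position: [455.4, 79.4, 105.7]
eef_rot: [-2.518, 0.437, -2.933]
contact_force: [1.2, -5.0, -5.1]
width: 16.9
grasp_force: 39.1
[-0.80749043  1.81416118 -1.00080677] [ 1.16352305 -5.00632208 -5.13808197] [-0.12  0.09 -0.66  2.28  0.95  1.08  0.27] 16.885508305140664
```

View pics/c2.png

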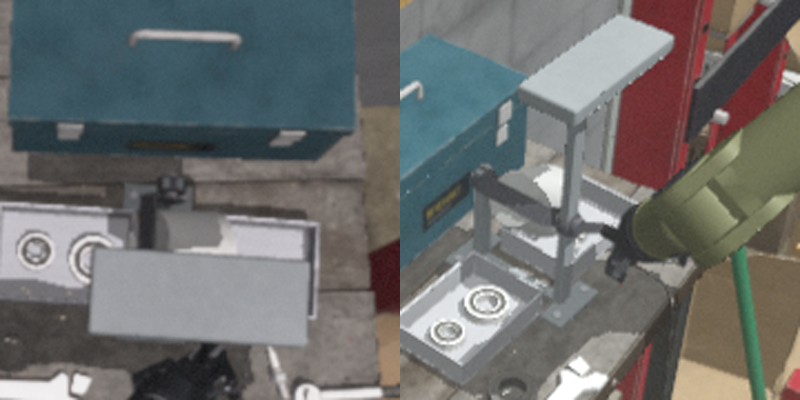

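The pot is fully tipped; the nuts are hidden under the light and behind the pot. I'll swing it back and look into the pot.

```bash
python3 - <<'E'
from h import *
R=ori2(30,-32)*Ro.from_euler('z',180,degrees=True)
print([np.round(R.inv().apply(grip(a)-grip(-2.15))/10,2).tolist()+[0,0,0] for a in np.append(np.arange(-2.05,-.04,.125),0)])
E
```

```text
[[-0.16, -0.62, -0.28, 0, 0, 0], [-0.41, -1.34, -0.71, 0, 0, 0], [-0.7, -2.0, -1.21, 0, 0, 0], [-1.02, -2.58, -1.77, 0, 0, 0], [-1.38, -3.07, -2.4, 0, 0, 0], [-1.77, -3.47, -3.07, 0, 0, 0], [-2.18, -3.77, -3.78, 0, 0, 0], [-2.61, -3.97, -4.52, 0, 0, 0], [-3.04, -4.06, -5.27, 0, 0, 0], [-3.48, -4.04, -6.03, 0, 0, 0], [-3.91, -3.91, -6.78, 0, 0, 0], [-4.34, -3.67, -7.51, 0, 0, 0], [-4.74, -3.33, -8.21, 0, 0, 0], [-5.12, -2.89, -8.86, 0, 0, 0], [-5.46, -2.36, -9.46, 0, 0, 0], [-5.78, -1.75, -10.01, 0, 0, 0], [-6.05, -1.06, -10.48, 0, 0, 0], [-6.15, -0.77, -10.64, 0, 0, 0]]
```

```bash
python3 -m handwheel '[[-0.16,-0.62,-0.28,0,0,0],[-0.41,-1.34,-0.71,0,0,0],[-0.7,-2.0,-1.21,0,0,0],[-1.02,-2.58,-1.77,0,0,0],[-1.38,-3.07,-2.4,0,0,0],[-1.77,-3.47,-3.07,0,0,0],[-2.18,-3.77,-3.78,0,0,0],[-2.61,-3.97,-4.52,0,0,0],[-3.04,-4.06,-5.27,0,0,0],[-3.48,-4.04,-6.03,0,0,0],[-3.91,-3.91,-6.78,0,0,0],[-4.34,-3.67,-7.51,0,0,0],[-4.74,-3.33,-8.21,0,0,0],[-5.12,-2.89,-8.86,0,0,0],[-5.46,-2.36,-9.46,0,0,0],[-5.78,-1.75,-10.01,0,0,0],[-6.05,-1.06,-10.48,0,0,0],[-6.15,-0.77,-10.64,0,0,0],[-6.15,-0.77,-10.64,0,0,0],[-6.15,-0.77,-10.64,0,0,0]]'
python3 - <<'E'
from h import *
from cell import arm,viewer
o=arm.observe();print(o["position"]-grip(0),o["contact_force"],o["width"])
for n in("scene","top"):
    d=viewer.get_image(n); np.savez(n+"3.npz",**d); s=d["img"][190:290,320:445] if n=="top" else d["img"][180:280,315:440]
    cv2.imwrite(f"pics/{n}c.png",cv2.resize(s,(500,400),interpolation=cv2.INTER_CUBIC)[:,50:450])
cv2.imwrite("pics/c3.png",np.hstack([cv2.imread(f"pics/{n}c.png") for n in("top","scene")]))
E
```

```text
clock: 13.5
position: [461.0, 140.2, 215.5]
eef_rot: [-2.518, 0.44, -2.93]
contact_force: [-6.3, 0.9, 4.4]
width: 16.7
grasp_force: 41.0
[-0.50091438  4.27023866  0.4871566 ] [-6.2885567   0.94842558  4.43324046] 16.737731817631317
```

View pics/c3.png

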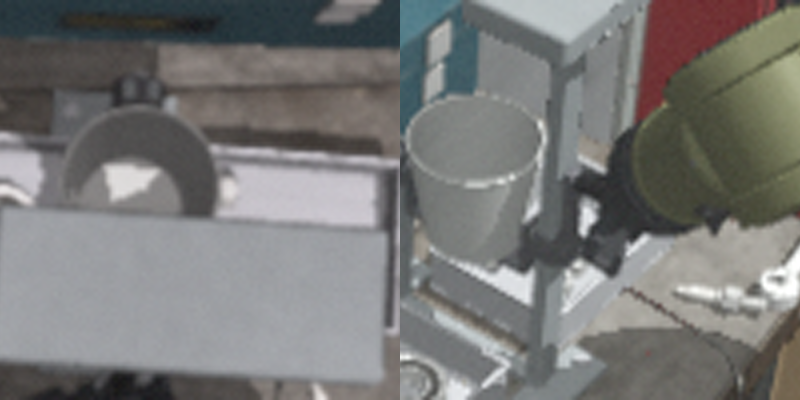

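A nut lies in the right tray beside the pot (top crop 230,185). I check the pot interior and the tray by depth.

```bash
python3 - <<'E'
from h import *
for k in(0,3):
    d=load(f"top{k}.npz");P=d["P"]
    Q=(P-O)@np.array([[C,-S,0],[S,C,0],[0,0,1]])
    m=(np.hypot(Q[...,0],Q[...,1])<33)&(Q[...,2]<170)&(Q[...,2]>60); print(k,"pot z hist",np.histogram(Q[...,2][m],bins=[60,110,114,118,122,126,130,134,138,142,170]))
    for n in("top","scene"):
        d=load(f"{n}{k}.npz");Q=(d["P"]-O)@np.array([[C,-S,0],[S,C,0],[0,0,1]])
        m=(Q[...,1]<-30)&(Q[...,1]>-180)&(abs(Q[...,0])<52)&(Q[...,2]>8)&(Q[...,2]<32)
        kk,l,s,c=cv2.connectedComponentsWithStats(m.astype(np.uint8))
        print(n,[(s[i,4],np.nanmedian(Q[l==i],0).round(),c[i].round()) for i in range(1,kk) if s[i,4]>5])
s0,s3=[np.load(f"top{k}.npz")["img"][205:255,335:435] for k in(0,3)]
cv2.imwrite("pics/c4.png",cv2.resize(np.vstack([s0,s3]),(600,600),interpolation=cv2.INTER_CUBIC))
E
```

```text
0 pot z hist (array([ 0, 14, 85, 59, 18, 39, 42,  1,  0,  0]), array([ 60, 110, 114, 118, 122, 126, 130, 134, 138, 142, 170]))
top []
scene [(np.int32(51), array([ 19., -31.,  18.]), array([345., 253.])), (np.int32(17), array([-26., -32.,  22.]), array([356., 259.]))]
3 pot z hist (array([  0,  14, 126, 104,  16,   0,   0,   0,   0,   0]), array([ 60, 110, 114, 118, 122, 126, 130, 134, 138, 142, 170]))
top [(np.int32(30), array([ 33., -82.,  24.]), array([389., 237.]))]
scene [(np.int32(24), array([ -30., -102.,   14.]), array([371., 249.])), (np.int32(18), array([ 35., -31.,  20.]), array([340., 250.])), (np.int32(18), array([  5., -31.,  23.]), array([348., 254.])), (np.int32(13), array([-30., -32.,  15.]), array([357., 260.]))]
```

View pics/c4.png

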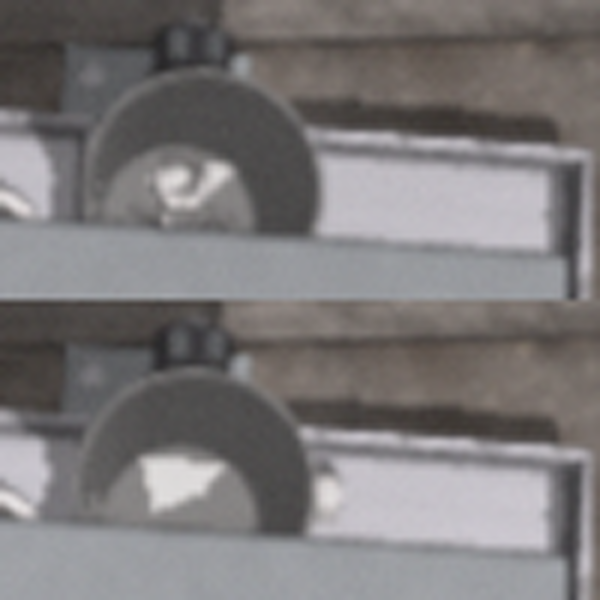

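The visible part of the pot floor is bare, and two nuts show in the tray. The pot stands about 0.03 rad to the left, so I trim that, release, back off along the tool axis and look for the third nut.

```bash
python3 -m handwheel '[[0.06,-0.2,0.12,0,0,0],[0.06,-0.2,0.12,0,0,0],[0.06,-0.2,0.12,0,0,0]]'
python3 -m handwheel '[[0,0,0,0,0,0],[0,0,0,0,0,0],[0,0,0,0,0,0],[0,0,0,0,0,0],[0,0,0,0,0,0],[0,0,-2,0,0,0],[0,0,-4,0,0,0],[0,0,-7,0,0,0],[0,0,-9,0,0,0],[0,0,-9,0,0,0]]' 8.5
python3 - <<'E'
from h import *
from cell import arm,viewer
print(arm.observe()["contact_force"])
for n in("scene","top"):
    d=viewer.get_image(n); np.savez(n+"4.npz",**d); s=d["img"][190:290,320:445] if n=="top" else d["img"][190:290,310:435]
    cv2.imwrite(f"pics/{n}c.png",cv2.resize(s,(500,400),interpolation=cv2.INTER_CUBIC)[:,50:450])
    d=load(n+"4.npz");Q=(d["P"]-O)@np.array([[C,-S,0],[S,C,0],[0,0,1]])
    m=(Q[...,1]<-36)&(Q[...,1]>-185)&(abs(Q[...,0])<53)&(Q[...,2]>8)&(Q[...,2]<36)
    kk,l,s,c=cv2.connectedComponentsWithStats(m.astype(np.uint8))
    print(n,[(s[i,4],np.nanmedian(Q[l==i],0).round(),c[i].round()) for i in range(1,kk) if s[i,4]>4])
    m=(abs(Q[...,2]-205)<6)&(np.hypot(Q[...,0],Q[...,1])<60)
    print("rim",cv2.minEnclosingCircle(Q[m][:,:2].astype(np.float32)), m.sum())
    hsv=cv2.cvtColor(d["img"],cv2.COLOR_BGR2HSV); m=(hsv[...,2]<60)&(abs(Q[...,1])<25)&(abs(Q[...,0]+112)<28)&(abs(Q[...,2]-215)<20); print("sleeve",m.sum(),np.median(Q[m],0))
cv2.imwrite("pics/c5.png",np.hstack([cv2.imread(f"pics/{n}c.png") for n in("top","scene")]))
E
```

```text
clock: 13.9
position: [460.9, 138.1, 215.6]
eef_rot: [-2.519, 0.441, -2.93]
contact_force: [-6.4, 2.3, 5.2]
width: 16.6
grasp_force: 41.2
clock: 14.9
position: [419.6, 183.5, 283.3]
eef_rot: [-2.518, 0.443, -2.929]
contact_force: [0.1, -0.1, 0.5]
width: 85.0
grasp_force: 0.0
[ 0.08964002 -0.09406051  0.48802707]
scene [(np.int32(28), array([ -29., -109.,   14.]), array([371., 248.]))]
rim ((-2.9917757511138916, 2.7286667823791504), 52.35331726074219) 174
sleeve 35 [-111.99942623   10.01575336  220.88618103]
top [(np.int32(26), array([ 33., -82.,  26.]), array([389., 237.]))]
rim ((0.8980465531349182, 1.3899352550506592), 49.48368453979492) 132
sleeve 49 [-127.23160785    3.21725401  222.76978064]
```

View pics/c5.png

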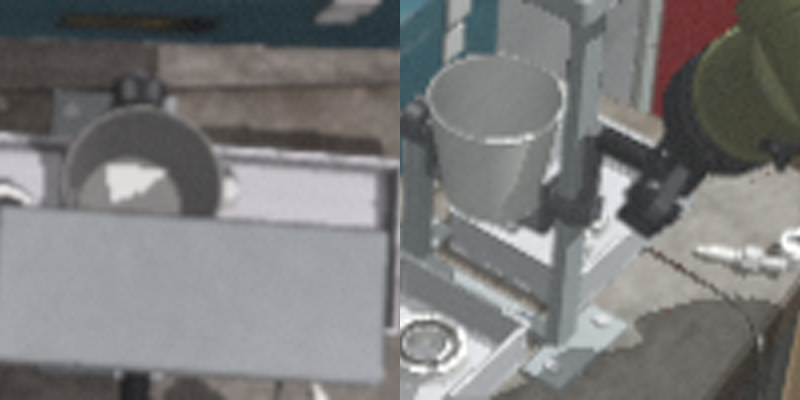

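The pot is upright. One nut stands at top crop (232,187) and one shows at scene crop (597,220), but the third is hidden. I'll retrace the approach path to clear the view.

```bash
python3 - <<'E'
from h import *
F=Ro.from_euler('z',180,degrees=True)
for p,l,ro in (([420,130,289],28,-35),([420,70,287],26,-38),([425,15,280],25,-40),([435,-60,265],23,-39)): print(rel(np.array(p),ori2(l,ro)*F))
E
```

```text
[0.59, -4.71, 1.95, 2.68, 2.17, -1.37]
[1.8, -9.67, 5.1, 5.35, 4.17, -2.73]
[2.69, -13.91, 8.6, 7.15, 5.17, -3.61]
[3.86, -19.37, 13.92, 6.32, 7.17, -3.04]
```

```bash
python3 -m handwheel '[[0.6,-4.7,1.9,2.7,2.2,-1.4],[0.6,-4.7,1.9,2.7,2.2,-1.4],[1.8,-9.7,5.1,5.3,4.2,-2.7],[1.8,-9.7,5.1,5.3,4.2,-2.7],[2.7,-13.9,8.6,7.1,5.2,-3.6],[2.7,-13.9,8.6,7.1,5.2,-3.6],[3.9,-19.4,13.9,6.3,7.2,-3],[3.9,-19.4,13.9,6.3,7.2,-3],[3.9,-19.4,13.9,6.3,7.2,-3]]'
python3 - <<'E'
from h import *
from cell import arm,viewer
for n in("scene","top"):
    d=viewer.get_image(n); np.savez(n+"5.npz",**d)
    d=load(n+"5.npz");Q=(d["P"]-O)@np.array([[C,-S,0],[S,C,0],[0,0,1]])
    m=(Q[...,1]<-36)&(Q[...,1]>-185)&(abs(Q[...,0])<53)&(Q[...,2]>8)&(Q[...,2]<36)
    kk,l,s,c=cv2.connectedComponentsWithStats(m.astype(np.uint8))
    print(n,[(s[i,4],np.nanmedian(Q[l==i],0).round(),c[i].round()) for i in range(1,kk) if s[i,4]>4])
s=np.load("scene5.npz")["img"][195:275,325:425]
cv2.imwrite("pics/c6.png",cv2.resize(s,(750,600),interpolation=cv2.INTER_CUBIC))
E
```

```text
clock: 15.9
position: [432.6, -64.5, 263.4]
eef_rot: [-2.421, 0.305, -2.98]
contact_force: [-0.5, 0.1, 0.8]
width: 85.1
grasp_force: 0.0
scene [(np.int32(30), array([ -29., -108.,   15.]), array([371., 248.]))]
top [(np.int32(27), array([ 34., -82.,  25.]), array([389., 237.]))]
```

View pics/c6.png

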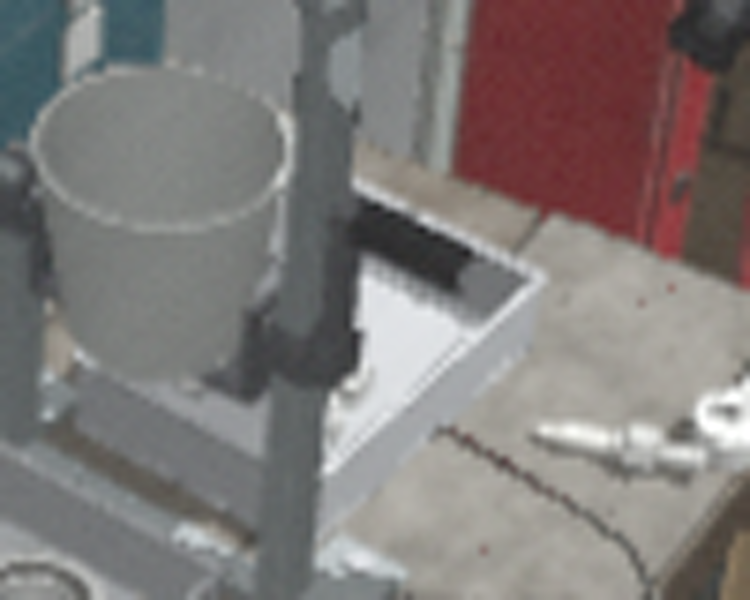

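```bash
python3 - <<'E'
from h import *
d=load("scene5.npz")
def pr(p): c=d["R"]@p+d["t"]; c=d["K"]@c; return c[:2]/c[2]
for p in((34,-82,15),(-29,-108,8),(0,-60,8),(0,-110,8),(-40,-60,8),(40,-120,8),(0,-150,8)): print(p,pr(stand(*p)).round())
a,b=[np.load(f"scene{k}.npz")["img"][195:275,325:425] for k in(0,5)]
t=np.load("scene2.npz")["img"][195:275,325:425]
f=lambda x:cv2.resize(x,(400,300),interpolation=cv2.INTER_CUBIC)
df=np.clip(cv2.absdiff(a,b).astype(int)*3,0,255).astype(np.uint8)
cv2.imwrite("pics/c7.png",np.vstack([np.hstack([f(a),f(b)]),np.hstack([f(t),f(df)])]))
E
```

```text
(34, -82, 15) [350. 243.]
(-29, -108, 8) [371. 249.]
(0, -60, 8) [355. 253.]
(0, -110, 8) [364. 245.]
(-40, -60, 8) [365. 259.]
(40, -120, 8) [356. 238.]
(0, -150, 8) [371. 239.]
```

View pics/c7.png

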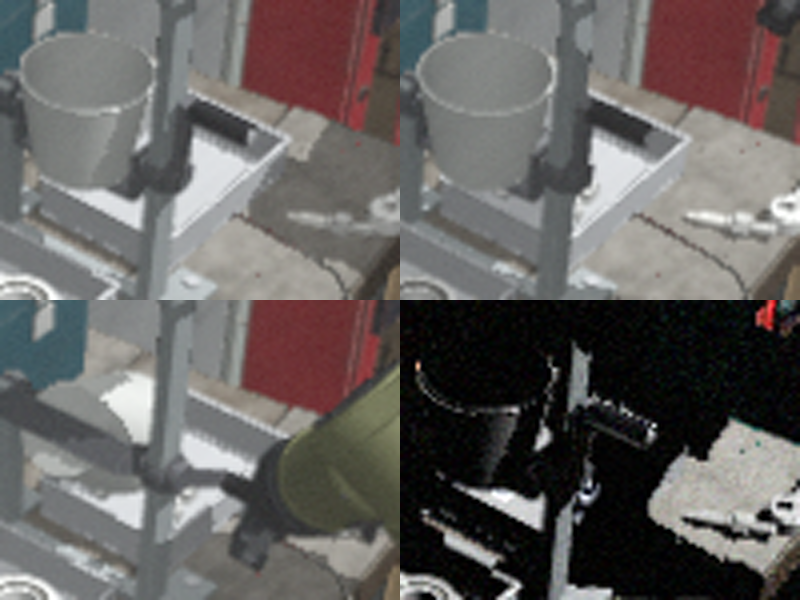

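Nuts 1 and 2 are confirmed at scene px (350,243) and (371,249). I check where a third nut could be hidden from both cameras.

```bash
python3 - <<'E'
from h import *
D=[load(f"{n}5.npz") for n in("scene","top")]
xs=np.arange(-56,57,4);ys=np.arange(-30,-205,-4)
def state(d,p):
    c=d["R"]@p+d["t"];u=(d["K"]@c);u=np.round(u[:2]/u[2]).astype(int)
    z=d["range_z"][u[1],u[0]]; return 'o' if z<c[2]-25 else ('.' if z>c[2]-5 else 'N')
for y in ys:
    r=''
    for x in xs:
        a=[state(d,stand(x,y,3)) for d in D]; r+='.' if '.' in a else('N' if 'N' in a else 'o')
    print(f"{y:5d} {r}")
E
```

```text
-30 ooooo.......N.......NN.......
  -34 ooooooNNNNNNN.NN.NNNNN..NNN.N
  -38 ooooooNNNNNNN.NNNNNNNNNNNNN.N
  -42 ooooooNNNNNNNNNNNNNoNNNNNNNNN
  -46 oooooooNoNNooNNNNNooNNooNoooo
  -50 Noooooooooooooooooooooooooooo
  -54 Noooooooooooooooooooooooooooo
  -58 Noooooooooooooooooooooooooooo
  -62 Noooooooooooooooooooooooooooo
  -66 NNooooooooo....o.o.o.o.No.oNo
  -70 NNooooooooo...........NN..NNo
  -74 NNoooooooooo..........N...Noo
  -78 Noooooooooooo.NN......NNNooo.
  -82 NooooNooooooo...N....N..NNN..
  -86 Noooo.Noooooo..N.o...N.NooN..
  -90 Noooo.Nooooooo..ooo..NoNoN..N
  -94 Noooo.NNooooooo..oo..........
  -98 Noooo..Noooooooo.oo..........
 -102 NNooo.NNooooooooooo....N.....
 -106 NNoo..NNNoooooooooo........o.
 -110 Noooo...NNooooooooo..........
 -114 NNoooN...Nooooooooo.........N
 -118 Nooo.N..NNNoooooooo...N......
 -122 NooooN..NNNoooooooo..........
 -126 NooooN...NNoooooooo..........
 -130 Noooo...NNooooooooo........o.
 -134 Noooo...NNNoooooooo..........
 -138 Noooo....NNoooooooo...N......
 -142 Noooo.N....oooooooo...N......
 -146 Noooo.N..N..ooooooo....N.....
 -150 Noooo........oooooo..N.......
 -154 Noooo..NN....oooooo.N........
 -158 NNoo........N.ooooo..........
 -162 Nooo............ooo.N........
 -166 NNooo.N..........oo......N..N
 -170 NooooN.N.......Nooo..........
 -174 Noooo........N...oo........N.
 -178 Noooo......N.....No..........
 -182 Noooo.N......N..N............
 -186 Noooo.N..NN..................
 -190 Noooo...........N............
 -194 Noooo.......N....N...........
 -198 Noooo.N....NN.........N.N....
 -202 NoNooN.N...NNN...N.NNNNoNNNNN
```

```bash
python3 - <<'E'
from h import *
d=load("scene2.npz");d5=load("scene5.npz")
xs=np.arange(-56,57,4)
def state(d,p):
    c=d["R"]@p+d["t"];u=(d["K"]@c);u=np.round(u[:2]/u[2]).astype(int)
    z=d["range_z"][u[1],u[0]]; return 'o' if z<c[2]-28 else ('.' if z>c[2]-5 else 'N')
for y in range(-50,-165,-4): print(f"{y:5d} "+''.join(state(d,stand(x,y,3)) for x in xs)+"   "+''.join(state(d5,stand(x,y,3)) for x in xs))
E
```

```text
-50 Noooooooooooooooooooooooooooo   Noooooooooooooooooooooooooooo
  -54 NNooooooooooooooooooooooooooo   NNooooooooooooooooooooooooooo
  -58 NNooooooooooooooooooooooooooo   NNooooooooooooooooooooooooooo
  -62 NNooooooooooooooooooooooooooo   Noooooooooooooooooooooooooooo
  -66 NNooooooooo..N.o.o.o.o..o.o.o   NNooooooooo....o.o.o.o.No.oNo
  -70 NNooooooooo..........N......N   NNooooooooo...........NN..NNo
  -74 Nooooooooooo.N.N....N........   NNoooooooooo..........N...Noo
  -78 Noooooooooooo.......N.NNNN.o.   NNooooooooooo.NN......NNNoooo
  -82 Noooo.oooooooN.......NoNooooo   NooooNooooooo...N..N.N..ooooo
  -86 Noooo..ooooooN.......oooooooo   NNooo.Noooooo..N.o.o.o.oooooo
  -90 Noooo..ooooooo..N..Nooooooooo   Noooo.Nooooooo..ooooooooooooo
  -94 Noooo...ooooooo..N.oooooooooo   NNooo.NNooooooo..oooooooooooo
  -98 NNooo..Noooooooo..ooooooooooo   Noooo..Noooooooo.oooooooooooo
 -102 NNooo.NNoooooooo.oooooooooooo   NNooo.NNooooooooooooooooooooo
 -106 NNoo...NNoooooooooooooooooooo   NNoo..NNNoooooooooooooooooooo
 -110 NooooNN.NNooooooooooooooooooo   Noooo...NNooooooooooooooooooo
 -114 Noooo...
[... 169 characters left out ...]
NNoooooooooooooooooo
 -126 NNooo...NNNoooooooooooooooooo   NooooN...NNoooooooooooooooooo
 -130 Noooo...NNooooooooooooooooooo   NNooo...NNooooooooooooooooooo
 -134 Noooo...NNNoooooooooooooooooo   Noooo...NNNoooooooooooooooooo
 -138 NNooo...oNooooooooooooooooooo   Noooo....NNoooooooooooooooooo
 -142 Noooo.ooooooooooooooooooooooo   Noooo.N....Nooooooooooooooooo
 -146 ooooooooooooooooooooooooooooo   Noooo.N..N..ooooooooooooooooo
 -150 ooooooooooooooooooooooooooooo   Noooo........ooooooooooooo.oo
 -154 ooooooooooooooooooooooooooooo   NNooo..NN....ooooooooooooo..o
 -158 ooooooooooooo.ooooooooooooooo   NNoo........N.ooooooooooooo.o
 -162 oooooooooooo.....oooooooooooo   Nooo............oooooooooo.No
```

A third nut could be hidden in a large area behind the hub and post, so I can't tell it apart from one left in the hidden near half of the pot. There is plenty of time, so I'll regrip, lean the pot gently to +0.65 (well short of pouring) so the scene camera sees the floor, then set it upright.

```bash
python3 - <<'E'
from kin2 import *
F=Ro.from_euler('z',180,degrees=True); R=ori2(30,-32);z=R.as_matrix()[:,2];G=grip(0)
for p,l,ro in (([425,15,280],25,-40),([420,70,287],26,-38),([420,130,289],28,-35),([420,180,287],30,-32),(G-70*z,30,-32),(G,30,-32)): print(rel(np.array(p),ori2(l,ro)*F))
A=np.array([.1,.2,.3,.4,.5,.6,.65]);R=R*F
print([np.round(R.inv().apply(grip(a)-G)/10,2).tolist() for a in A])
print([np.round(R.inv().apply(grip(a)-grip(.65))/10,2).tolist() for a in (.55,.45,.35,.25,.15,.05,0)])
print(ik(grip(.65),R,L,S,arm.observe()["qpos"]))
E
```

```text
[-0.83, 4.81, -6.02, 0.94, -2.14, -0.49]
[-1.44, 8.6, -10.06, -0.88, -3.14, 0.33]
[-2.46, 13.12, -13.87, -3.59, -5.14, 1.63]
[-3.19, 17.11, -16.79, -6.25, -7.13, 3.03]
[-3.32, 17.79, -14.45, -6.25, -7.13, 3.03]
[-4.21, 18.52, -7.55, -6.25, -7.13, 3.03]
[[-0.17, 0.61, -0.3], [-0.31, 1.25, -0.54], [-0.42, 1.92, -0.72], [-0.49, 2.6, -0.85], [-0.53, 3.3, -0.91], [-0.53, 4.0, -0.92], [-0.52, 4.35, -0.9]]
[[-0.01, -0.7, -0.03], [0.01, -1.4, 0.01], [0.06, -2.09, 0.11], [0.15, -2.77, 0.26], [0.27, -3.42, 0.47], [0.43, -4.05, 0.74], [0.52, -4.35, 0.9]]
(np.float64(4.70632764499409e-06), 1.2033730354481156e-05, array([-0.33,  0.1 , -0.59,  2.03,  0.82,  1.31,  0.37]))
```

```bash
python3 -m handwheel '[[-0.8,4.8,-6,0.9,-2.1,-0.5],[-0.8,4.8,-6,0.9,-2.1,-0.5],[-1.4,8.6,-10.1,-0.9,-3.1,0.3],[-1.4,8.6,-10.1,-0.9,-3.1,0.3],[-2.5,13.1,-13.9,-3.6,-5.1,1.6],[-2.5,13.1,-13.9,-3.6,-5.1,1.6],[-3.2,17.1,-16.8,-6.2,-7.1,3],[-3.2,17.1,-16.8,-6.2,-7.1,3],[-3.3,17.8,-14.5,-6.2,-7.1,3],[-3.3,17.8,-14.5,-6.2,-7.1,3],[-3.3,17.8,-14.5,-6.2,-7.1,3],[-3.6,18,-12,-6.2,-7.1,3],[-3.9,18.3,-9.5,-6.2,-7.1,3],[-4.2,18.5,-7.5,-6.2,-7.1,3],[-4.2,18.5,-7.5,-6.2,-7.1,3],[-4.2,18.5,-7.5,-6.2,-7.1,3]]' 8.5
python3 -m handwheel '[[0,0,0,0,0,0],[0,0,0,0,0,0],[0,0,0,0,0,0],[0,0,0,0,0,0],[0,0,0,0,0,0],[0,0,0,0,0,0],[0,0,0,0,0,0],[0,0,0,0,0,0]]' 1 40
```

```text
clock: 17.6
position: [461.6, 136.5, 216.4]
eef_rot: [-2.515, 0.439, -2.933]
contact_force: [-0.5, -0.3, 0.7]
width: 85.1
grasp_force: 0.0
clock: 18.4
position: [461.6, 136.5, 215.7]
eef_rot: [-2.515, 0.438, -2.933]
contact_force: [-2.1, 2.3, 1.4]
width: 16.5
grasp_force: 39.0
```

```bash
python3 -m handwheel '[[-0.17,0.61,-0.3,0,0,0],[-0.31,1.25,-0.54,0,0,0],[-0.42,1.92,-0.72,0,0,0],[-0.49,2.6,-0.85,0,0,0],[-0.53,3.3,-0.91,0,0,0],[-0.53,4,-0.92,0,0,0],[-0.52,4.35,-0.9,0,0,0],[-0.52,4.35,-0.9,0,0,0],[-0.52,4.35,-0.9,0,0,0]]'
python3 - <<'E'
from h import *
from cell import viewer
d=viewer.get_image("scene");np.savez("scene6.npz",**d)
cv2.imwrite("pics/c8.png",cv2.resize(d["img"][190:280,310:430],(800,600),interpolation=cv2.INTER_CUBIC))
E
```

```text
clock: 19.3
position: [465.5, 179.5, 200.6]
eef_rot: [-2.518, 0.438, -2.932]
contact_force: [-2.1, 3.6, 0.4]
width: 16.7
grasp_force: 39.5
```

View pics/c8.png

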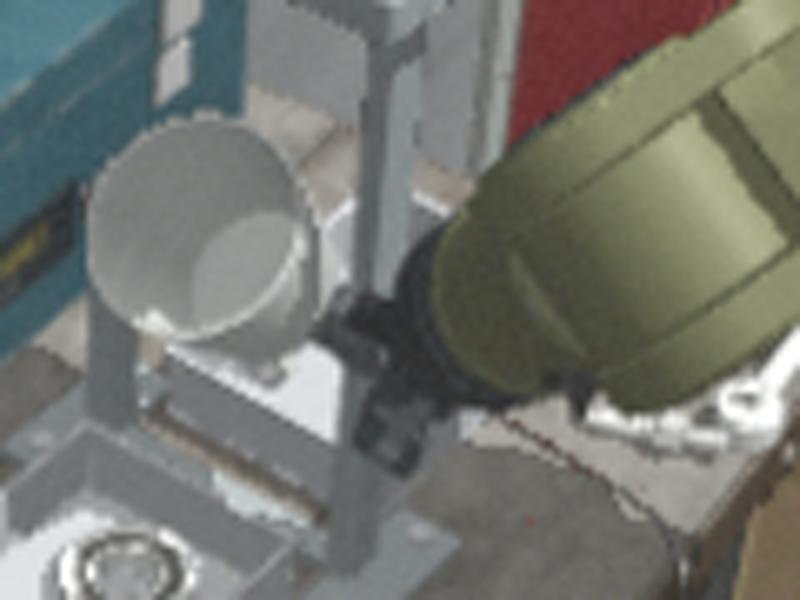

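The pot floor at (245,265) is bare and the pot is empty, so all three nuts are out. Now upright, release, retreat.

```bash
python3 -m handwheel '[[-0.01,-0.7,-0.03,0,0,0],[0.01,-1.4,0.01,0,0,0],[0.06,-2.09,0.11,0,0,0],[0.15,-2.77,0.26,0,0,0],[0.27,-3.42,0.47,0,0,0],[0.43,-4.05,0.74,0,0,0],[0.52,-4.4,0.9,0,0,0],[0.52,-4.4,0.9,0,0,0],[0.52,-4.4,0.9,0,0,0],[0.52,-4.4,0.9,0,0,0]]'
python3 -m handwheel '[[0,0,0,0,0,0],[0,0,0,0,0,0],[0,0,0,0,0,0],[0,0,0,0,0,0],[0,0,0,0,0,0],[0,0,-2,0,0,0],[0,0,-4,0,0,0],[0,0,-7,0,0,0],[0,0,-9,0,0,0],[0,0,-9,0,0,0],[0,0,-9,0,0,0]]' 8.5
python3 - <<'E'
from h import *
from cell import viewer
T=np.array([[C,-S,0],[S,C,0],[0,0,1]])
for n in("top","scene"):
    d=viewer.get_image(n);np.savez(n+"7.npz",**d)
    for k in (0,7):
        d=load(f"{n}{k}.npz");Q=(d["P"]-O)@T
        m=(abs(Q[...,2]-205)<6)&(np.hypot(Q[...,0],Q[...,1])<60)
        hsv=cv2.cvtColor(d["img"],cv2.COLOR_BGR2HSV); s=(hsv[...,2]<60)&(abs(Q[...,1])<25)&(abs(Q[...,0]+112)<28)&(abs(Q[...,2]-215)<20)
        print(n,k,"rim",cv2.minEnclosingCircle(Q[m][:,:2].astype(np.float32)),"sleeve",np.median(Q[s],0))
a=np.load("top0.npz")["img"].astype(int);b=np.load("top7.npz")["img"].astype(int)
print("left tray/bearings diff",np.abs(a-b)[220:266,290:328].mean())
E
```

```text
clock: 20.35
position: [461.4, 134.1, 215.7]
eef_rot: [-2.513, 0.436, -2.935]
contact_force: [-3.4, -1.9, 1.1]
width: 16.5
grasp_force: 39.4
clock: 21.45
position: [420.6, 180.6, 281.6]
eef_rot: [-2.515, 0.438, -2.933]
contact_force: [0.0, -0.8, -1.4]
width: 84.8
grasp_force: 0.0
top 0 rim ((0.6286450028419495, -0.4387938380241394), 49.863033294677734) sleeve [-126.81142772    0.45216977  222.30865562]
top 7 rim ((1.3658584356307983, -2.082141399383545), 49.63865280151367) sleeve [-127.06312774   -1.32478774  221.96769214]
scene 0 rim ((-2.6966159343719482, 2.1397202014923096), 52.37131881713867) sleeve [-115.37216836    8.26958853  219.58743942]
scene 7 rim ((-2.1789016723632812, -0.5345011353492737), 51.7277717590332) sleeve [-112.86016138    4.58516926  218.65532317]
left tray/bearings diff 30.540617848970253
```

```bash
python3 -c "
from cell import workorder
print(workorder.finish_job())"
```

```text
the job is handed in; nothing more can be done
None
```

The job is handed in: I tipped the pot to the right into the empty tray, then set it upright to about 0.03 rad and let go. The pot is empty; two nuts are confirmed in that tray, and the third must be in the part of it neither camera could see. To check the pot I had to regrip it and lean it briefly to +0.65 rad, towards the full tray.

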